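Put the routing templates back on their own blanks

TASK

The three routing templates have been put on the wrong blanks. Change them round so that each template lies flat on the blank of its own shape with both locating pins through its holes; the black rubber mat is clear for setting one aside on the way. Leave the screwdriver, the tape measure and the spring clamp where they lie.

Things in the scene. Friction and masses are not known exactly. Their poses are not given: they have to be found in the camera images.
- template_straight: Loose plywood template, sizes in mm: 150 long, 12 thick, straight sides, 46 wide; 0.1 to 0.2 kg. Brown grip stick lengthwise on its middle, 24 wide, 70 long, top 44 above the underside: grasp across the 24. Two 11 mm brass-ringed holes on its long axis, 55 either side of the middle. Origin: centre of underside; y lengthwise, z up. Same after half a turn.
- template_waisted: Loose plywood template, sizes in mm: 150 long, 12 thick, waisted, 32 wide in the middle, 64 near its ends; 0.1 to 0.2 kg. Brown grip stick lengthwise on its middle, 24 wide, 70 long, top 44 above the underside: grasp across the 24. Two 11 mm brass-ringed holes on its long axis, 55 either side of the middle. Origin: centre of underside; y lengthwise, z up. Same after half a turn.
- template_bellied: Loose plywood template, sizes in mm: 150 long, 12 thick, bellied, 64 wide in the middle, 32 near its ends; 0.1 to 0.2 kg. Brown grip stick lengthwise on its middle, 24 wide, 70 long, top 44 above the underside: grasp across the 24. Two 11 mm brass-ringed holes on its long axis, 55 either side of the middle. Origin: centre of underside; y lengthwise, z up. Same after half a turn.
- fixture_straight: Fixed grey board 88 x 190 x 12 mm with a dark rough-sawn blank 166 long, 18 thick, straight sides, 62 wide (template plus 8 waste). Two upright 8 mm steel pins on the long axis, 55 either side of the middle, top 8 tapered to a 3 mm tip. Origin: centre of the board's underside; y lengthwise, z up. Blank's top, where a template seats, at z = 30 mm; pin tips at 52 mm.
- fixture_waisted: Fixed grey board 88 x 190 x 12 mm with a dark rough-sawn blank 166 long, 18 thick, waisted, 48 wide in the middle, 80 near its ends (template plus 8 waste). Two upright 8 mm steel pins on the long axis, 55 either side of the middle, top 8 tapered to a 3 mm tip. Origin: centre of the board's underside; y lengthwise, z up. Blank's top, where a template seats, at z = 30 mm; pin tips at 52 mm.
- fixture_bellied: Fixed grey board 88 x 190 x 12 mm with a dark rough-sawn blank 166 long, 18 thick, bellied, 80 wide in the middle, 48 near its ends (template plus 8 waste). Two upright 8 mm steel pins on the long axis, 55 either side of the middle, top 8 tapered to a 3 mm tip. Origin: centre of the board's underside; y lengthwise, z up. Blank's top, where a template seats, at z = 30 mm; pin tips at 52 mm.
- router_mat: Fixed flat black rubber router mat, 110 x 200 mm and 4 mm thick, kept clear for setting a template aside. Origin: centre of the underside; y along the length.
- screwdriver: Bystander: screwdriver with a green handle lying on the bench, 30 x 192 mm, 32 mm high. Origin: centre of the underside, y along its length.
- tape_measure: Bystander: dark tape measure standing on the bench, 36 x 72 mm, 62 mm high. Origin: centre of the underside, y along its 72 mm.
- spring_clamp: Bystander: orange spring clamp lying flat on the bench, 67 x 117 mm, 22 mm high. Origin: centre of the underside, y along its length.

How it is judged:
At the end, for the whole second after the job is handed in: Each of the three templates lies on the fixture whose blank has its shape, threaded over both pins: centre within 5 mm of the fixture's centre, underside within 3 mm of the blank's top, level to 0.04 rad and in line with the fixture to 0.08 rad (either way round), released and at rest (horizontal distance between template_straight and fixture_straight below 0.005 m and z of template_straight in the frame of fixture_straight between 0.026 and 0.033 m and angle between the y axis of template_straight and the y axis of fixture_straight, either way round below 0.08 rad and angle between each of template_straight, template_waisted, template_bellied's own z axis and vertical below 0.04 rad and linear speed of each of template_straight, template_waisted, template_bellied below 0.02 m/s and horizontal distance between template_waisted and fixture_waisted below 0.005 m and z of template_waisted in the frame of fixture_waisted between 0.026 and 0.033 m and angle between the y axis of template_waisted and the y axis of fixture_waisted, either way round below 0.08 rad and horizontal distance between template_bellied and fixture_bellied below 0.005 m and z of template_bellied in the frame of fixture_bellied between 0.026 and 0.033 m and angle between the y axis of template_bellied and the y axis of fixture_bellied, either way round below 0.08 rad); the robot touches nothing.
It fails at once if the screwdriver is shifted by more than 30 mm (distance of screwdriver from where it was at the start of the episode above 0.03 m).
It fails at once if the tape measure is shifted by more than 30 mm (distance of tape_measure from where it was at the start of the episode above 0.03 m).
It fails at once if the spring clamp is shifted by more than 30 mm (distance of spring_clamp from where it was at the start of the episode above 0.03 m).
It also fails if it takes over 112 s, if anything falls off the work surface, if the arm or the gripper's body presses on something with over 40 N, if the wrist force passes 120 N, or if a joint passes its speed limit or range.

ROBOT

A 6-joint arm with a two-finger parallel gripper is mounted at the origin on a cart in front of the work surface, level with it; the furniture and walls round the work are solid. World frame = base frame: x ahead of the robot, y to its left, z up, the work surface at z = 0. Lengths are in m, angles in rad, forces in N, time in s.
With the tool pointing down it reaches from about 0.35 to 0.775 m from the base axis. Payload 5.5 kg.
Tool frame: the origin (TCP) lies midway between the tips of the shut fingers; the grasp point (between the pads) lies 19 mm behind it; z points along the fingers, y is the line along which they close (so a half turn about z gives the same grasp; the last joint's range is limited). The gripper opens to 85 mm and grips with 20 to 120 N. Pads are 22 mm wide; open, the fingers measure 114 mm over their backs; the gripper's body (76 mm by 85 mm) begins 54 mm behind the grasp point. The pads swing forward as they close: fully open they stand 13 mm farther back than shut.
Start: joints at [-1.417, 0.313, 0.046, 1.304, 0, 1.431], TCP at [0.167, -0.55, 0.231] pointing down, gripper open.
Joint ranges: [-2.76, 2.76], [-0.86, 1.69], [-1.03, 1.26], [-2.2, 2.34], [-1.47, 1.5], [-3.14, 3.14]. Speed limits (rad/s): [2.57, 2.57, 3.14, 3.14, 3.14, 3.14].

INTERFACE

Orientations are given as a unit quaternion [w, x, y, z].
In Python, from workcell import env gives the robot as it stands. The module is installed in compiled form; this text tells all that it offers.
- The arm moves only by the tool carry_out, never from a script. Its argument "series" is a list of rows, each an object with "delta_rot": the turn, a rotation vector about the world's x, y, z normalised to -1 to 1, where 1 is 0.1 rad, a list of three; "travel": the shift along the world's x, y, z normalised to -1 to 1, where 1 is 0.025 m, a list of three; "fingers": the closure, from -1 (fully open) to 1 (shut). In form: [{"delta_rot": [ax, ay, az], "travel": [tx, ty, tz], "fingers": fingers}, ...]. A call has 1 to 5 rows; each row shifts and turns the commanded pose from where the row before left it; what a row does not reach is not made up. A row lasts 1/8 s, in which the tool goes at most 62.5 mm and 10.7 degrees, less where a joint would pass 70% of its speed; a pose out of reach is approached as far as the arm can. A call with a number of a shift or a turn outside -1 to 1 is refused whole. A call with a gripper value outside its range is refused whole. The fingers move at their own pace and stop on an object; "squeeze" is the grip in N (left out, the last holds). Time passes only in rows, so rows that do not move let the fingers close. It gives the time, the measured TCP pose, the force, the opening and the grip force at its end, in the units of the state.
- env.get_state(): the state, without advancing time (a new reading comes with each control period).
- env.read_camera(name): name is "scene" or "top"; returns a dict with "color" (420x560x3 uint8, red, green, blue), "fx", "fy", "cx", "cy" (pixels), "D" ([k1, k2, p1, p2, k3] as OpenCV has them; the pictures are not rectified), "world_from_camera" (4x4, takes a point from camera to world coordinates). Camera axes: x right, y up, looking along -z (the intrinsics and any distortion apply to the point x, -y, -z); pixel columns grow to the right and rows downward; lengths in m; the calibration is good to about 2 mm. A picture is of the moment at which its call begins. There is no depth.
- env.hand_in(): hands the job in; it is judged then, once.
The state is a dict: "clock": time; "joint_pos": joint angles; "qvel": joint speeds; "tau": joint torques, N m; "tcp_pos": TCP position; "orientation": TCP orientation; "wrist_force": force on the tool from outside, world axes, zero at the start; "ft_torque": the same for the moment, N m; "finger_gap": finger opening in m; "grip_force": force on a finger pad.
Only numpy, scipy, OpenCV 4.12 (cv2) and the standard library are available. Lean on these libraries where they do the work, as an engineer would, in place of code of your own. Each camera call takes 0.05 s, during which the arm holds its last target. There are 200 camera calls.

## Working session

There is one attempt and no reset: what is moved stays moved. The work goes in short steps, Python scripts to look and compute and a tool call to move; the robot and the scene stay as the last step left them, time stands still between calls to the robot, and variables do not carry over. Pictures are saved under pics/ and viewed, at most 14 in all, crops included, and the job is handed in when it is done.

Besides the shell and the picture viewer there is one more tool, called after "Call:" as name([rows], argument=value, ...), one row to a line, values as JSON. carry_out: Moves the arm, as the interface text tells. Its arguments: {"type":"object","properties":{"series":{"type":"array","items":{"type":"object","properties":{"delta_rot":{"type":"array","items":{"type":"number"}},"travel":{"type":"array","items":{"type":"number"}},"fingers":{"type":"number"}}}},"squeeze":{"type":"number"}},"required":["series"]}

```bash
mkdir -p pics
cat > h.py <<'E'
import numpy as np, cv2
from workcell import env
def rays(c,uv):
    K=np.array([[c['fx'],0,c['cx']],[0,c['fy'],c['cy']],[0,0,1]])
    p=cv2.undistortPoints(np.array(uv,float).reshape(-1,1,2),K,np.array(c['D'],float)).reshape(-1,2)
    T=np.array(c['world_from_camera']); d=np.c_[p[:,0],-p[:,1],-np.ones(len(p))]@T[:3,:3].T
    return T[:3,3],d
def onz(c,uv,z):
    o,d=rays(c,uv); return o+d*((z-o[2])/d[:,2])[:,None]
E
python3 - <<'E'
from h import *
s=env.get_state(); print({k:np.round(v,3) for k,v in s.items()})
for n in('top','scene'):
    c=env.read_camera(n); cv2.imwrite(f'pics/{n}0.png',c['color'][:,:,::-1]); print(n,c['fx'],c['D'],np.round(c['world_from_camera'],3))
E
```

```text
{'clock': np.float64(0.0), 'joint_pos': array([-1.417,  0.314,  0.045,  1.304, -0.   ,  1.431]), 'qvel': array([ 0.   ,  0.001, -0.   , -0.001,  0.001, -0.001]), 'tau': array([-1.0000e-03, -4.8063e+01,  2.9854e+01,  1.9000e-02, -0.0000e+00,
       -0.0000e+00]), 'tcp_pos': array([ 0.166, -0.55 ,  0.23 ]), 'orientation': array([-0.001,  0.989,  0.146, -0.   ]), 'wrist_force': array([0.2  , 0.739, 0.585]), 'ft_torque': array([ 0.015, -0.012,  0.015]), 'grip_force': np.float64(0.0), 'finger_gap': np.float64(0.086)}
top 446.87136612509715 [0.02967232 0.         0.         0.         0.        ] [[ 0.028  0.995 -0.1    0.445]
 [-1.     0.029  0.008  0.098]
 [ 0.011  0.1    0.995  1.19 ]
 [ 0.     0.     0.     1.   ]]
scene 401.87246386845317 [-0.06418601  0.          0.          0.          0.        ] [[-0.808  0.416 -0.417  0.166]
 [-0.589 -0.552  0.59   0.6  ]
 [ 0.015  0.722  0.691  0.68 ]
 [ 0.     0.     0.     1.   ]]
```

View pics/top0.png

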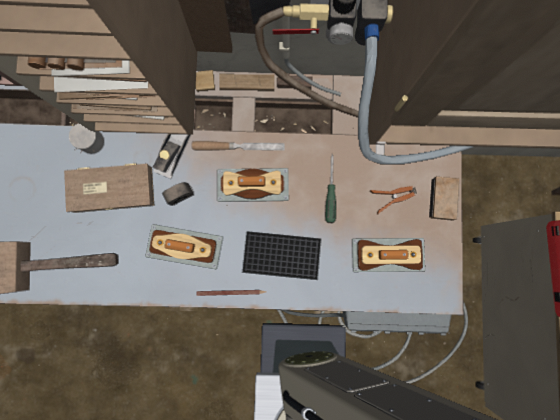

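View pics/scene0.png

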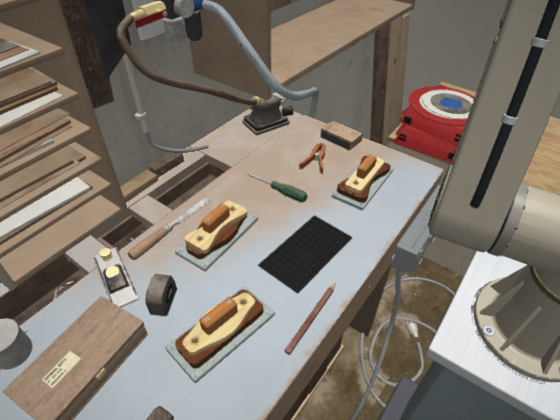

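The top view shows three fixtures at about (252,184), (184,246) and (389,255), with the mat at (282,256). The screwdriver is at (331,190), the tape at (178,192) and the clamp at (393,197). I'll zoom in next.

Run:
```python
from h import *
im=cv2.imread('pics/top0.png')
t=[cv2.resize(im[y-34:y+34,x-50:x+50],None,fx=4,fy=4,interpolation=cv2.INTER_CUBIC) for x,y in((252,184),(184,246),(389,255),(282,256))]
cv2.imwrite('pics/z.png',np.vstack([np.hstack(t[:2]),np.hstack(t[2:])]))
```

```text
(no output)
```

View pics/z.png

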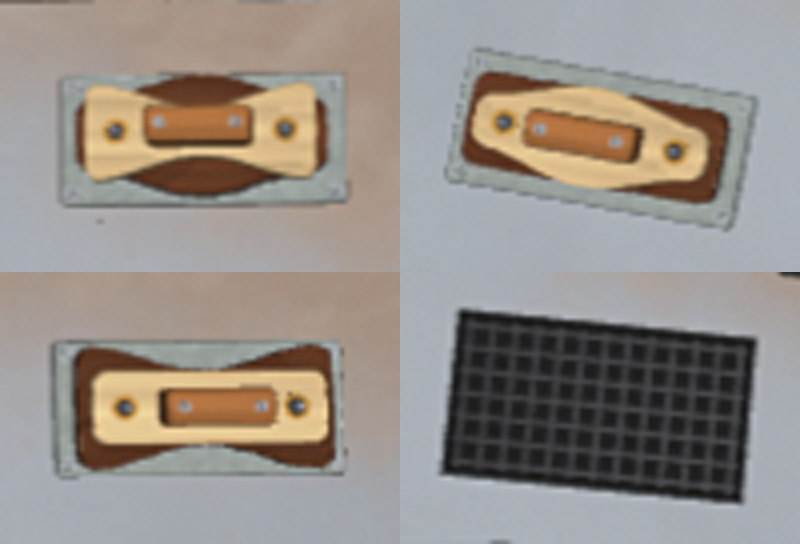

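Top left is the bellied blank carrying the waisted template. Top right is the straight blank carrying the bellied template. Bottom left is the waisted blank carrying the straight template. The mat is empty. Next I'll measure each one.

```bash
cat >> h.py <<'E'
def tmpl(im,c,x,y,z=0.042,r=50,s=6,rot=None):
    """rect of the yellow template about pixel x,y: centre, long axis angle, size on plane z"""
    p=cv2.getRectSubPix(im,(2*r,2*r),(float(x),float(y))); p=cv2.resize(p,None,fx=s,fy=s,interpolation=cv2.INTER_CUBIC)
    h=cv2.cvtColor(p,cv2.COLOR_RGB2HSV)
    m=((h[...,0]>8)&(h[...,0]<32)&(h[...,1]>55)&(h[...,2]>165)).astype(np.uint8)
    m=cv2.morphologyEx(m,cv2.MORPH_CLOSE,np.ones((13,13),np.uint8)); m=cv2.morphologyEx(m,cv2.MORPH_OPEN,np.ones((13,13),np.uint8))
    cs=cv2.findContours(m,0,2)[0]; k=max(cs,key=cv2.contourArea).reshape(-1,2).astype(float)
    px=(k+.5)/s-.5+np.array([x,y])-(r-.5)
    w=onz(c,px,z)[:,:2]
    (cx,cy),(a,b),t=cv2.minAreaRect(((w-w.mean(0))*1000).astype(np.float32)); t=np.radians(t)
    if b>a: t+=np.pi/2
    return w.mean(0)+np.array([cx,cy])/1000,(t+np.pi/2)%np.pi-np.pi/2,sorted((a,b)),px
def blob(im,c,uv,f,z,r=4):
    """weighted centroid of f(patch) near pixel uv"""
    s=8;p=cv2.getRectSubPix(im,(2*r+1,2*r+1),tuple(map(float,uv)));p=cv2.resize(p,None,fx=s,fy=s,interpolation=cv2.INTER_CUBIC)
    w=f(p.astype(float)); yy,xx=np.mgrid[:w.shape[0],:w.shape[1]]
    q=np.array([(w*xx).sum(),(w*yy).sum()])/w.sum(); q=(q+.5)/s-.5-r+np.array(uv); return q
def project(c,P):
    T=np.linalg.inv(np.array(c['world_from_camera'])); q=np.atleast_2d(P)@T[:3,:3].T+T[:3,3]; q=q*[1,-1,-1]
    K=np.array([[c['fx'],0,c['cx']],[0,c['fy'],c['cy']],[0,0,1]])
    return cv2.projectPoints(q,np.zeros(3),np.zeros(3),K,np.array(c['D'],float))[0].reshape(-1,2)
E
python3 - <<'E'
from h import *
c=env.read_camera('top'); im=c['color']; s=env.read_camera('scene')
sc=s['color'][:,:,::-1].copy(); sc=cv2.resize(sc,None,fx=4,fy=4,interpolation=cv2.INTER_CUBIC); tiles=[]
for n,x,y in(('A bellied fx',252,184),('B straight fx',184,246),('C waisted fx',389,255)):
    ctr,t,sz,px=tmpl(im,c,x,y); print(n,np.round(ctr,4),'yaw of long axis',round(t,3),'size',np.round(sz,1))
    u=np.array([np.cos(t),np.sin(t)]); tips=[]
    for g in(-1,1):
        P=np.r_[ctr+g*.055*u,.047]; uv=project(c,P)[0]
        q=blob(im,c,uv,lambda p:np.clip(150-p[...,0],0,None),.047); W=onz(c,q[None],.047)[0]; tips.append(W)
        print('  pin',np.round(W[:2],4),'err mm',np.round((W-P)[:2]*1000,1))
    m=(tips[0]+tips[1])/2; d=(tips[1]-tips[0]); print('  pins mid',np.round(m[:2],4),'dist',round(np.linalg.norm(d),4),'yaw',round(np.arctan2(d[1],d[0]),3))
    for P in [np.r_[ctr,.074]]+[np.r_[ctr+g*.055*u,.052] for g in(-1,1)]:
        uv=project(s,P)[0]*4+1.5; cv2.circle(sc,(int(uv[0]),int(uv[1])),3,(255,0,255),1)
    uv=(project(s,np.r_[ctr,.05])[0]*4).astype(int); tiles.append(cv2.copyMakeBorder(sc[max(0,uv[1]-200):uv[1]+200,max(0,uv[0]-200):uv[0]+200],0,0,0,0,0))
cv2.imwrite('pics/s1.png',cv2.resize(np.hstack(tiles),(800,267)) if 0 else np.hstack([t[:400,67:333] for t in tiles]))
m=cv2.inRange(im[225:290,235:330],(0,0,0),(75,75,75)); m=cv2.morphologyEx(m,cv2.MORPH_CLOSE,np.ones((3,3),np.uint8))
k=max(cv2.findContours(m,0,2)[0],key=cv2.contourArea).reshape(-1,2)+[235,225]
w=onz(c,k,.004)[:,:2]; print('mat',cv2.minAreaRect((w*1000).astype(np.float32)))
E
```

```text
A bellied fx [0.6407 0.1834] yaw of long axis -1.53 size [ 61.3 150. ]
  pin [0.6376 0.2378] err mm [-0.9 -0.6]
  pin [0.6424 0.1286] err mm [-0.6  0.2]
  pins mid [0.64   0.1832] dist 0.1093 yaw -1.527
B straight fx [0.4713 0.3575] yaw of long axis 1.539 size [ 64.1 149. ]
  pin [0.4637 0.302 ] err mm [-5.8 -0.6]
  pin [0.4786 0.411 ] err mm [ 5.5 -1.5]
  pins mid [0.4712 0.3565] dist 0.11 yaw 1.435
C waisted fx [ 0.4648 -0.18  ] yaw of long axis -1.541 size [ 45.5 149.8]
  pin [ 0.4626 -0.1237] err mm [-0.5  1.3]
  pin [ 0.4669 -0.2328] err mm [0.5 2.1]
  pins mid [ 0.4647 -0.1783] dist 0.1092 yaw -1.532
mat ((455.57525634765625, 100.96011352539062), (196.63392639160156, 107.53018188476562), 85.93153381347656)
```

View pics/s1.png

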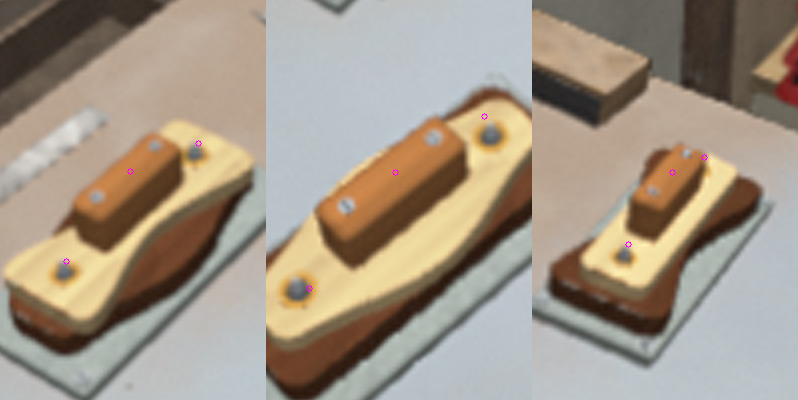

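In the scene view the projected tips sit about 2 px off the pins, up the image. B's yaw has to come from the pins, so I'll triangulate them from both views.

```bash
cat > tri.py <<'E'
from h import *
c=env.read_camera('top'); s=env.read_camera('scene')
F={'A':((.640,.1832),-1.527),'B':((.4712,.3565),1.435),'C':((.4647,-.1783),-1.532)}
dk=lambda p:np.clip(140-p[...,0],0,None)
for n,(ctr,t) in F.items():
    u=np.array([np.cos(t),np.sin(t)]); M=[]
    for g in(-1,1):
        P=np.r_[np.array(ctr)+g*.055*u,.047]
        qa=project(c,P)[0]; qb=project(s,P)[0]+[0,1.5]
        for _ in range(3): qa=blob(c['color'],c,qa,dk,0,3); qb=blob(s['color'],s,qb,dk,0,3)
        o1,d1=rays(c,qa[None]); o2,d2=rays(s,qb[None]); d1=d1[0]; d2=d2[0]
        k=np.linalg.lstsq(np.c_[d1,-d2],o2-o1,rcond=None)[0]; X1=o1+k[0]*d1; X2=o2+k[1]*d2
        M.append(onz(c,qa[None],.047)[0]); S=onz(s,qb[None],.047)[0]
        print(n,'top',np.round(M[-1][:2]*1e3,1),'scene',np.round(S[:2]*1e3,1),'tri',np.round((X1+X2)*500,1),'gap',round(np.linalg.norm(X1-X2)*1e3,1))
E
python3 tri.py
```

```text
A top [637.6 237.8] scene [637.1 242.2] tri [639.2 239.1  42.6] gap 2.4
A top [642.2 128.6] scene [642.8 132.9] tri [644.  129.6  43.5] gap 3.0
B top [463.3 302.2] scene [462.8 307. ] tri [464.3 303.9  41.6] gap 2.4
B top [479.  410.6] scene [478.2 415. ] tri [480.  412.8  41.5] gap 2.1
C top [ 462.7 -123.7] scene [ 462.8 -119.3] tri [ 463.6 -123.9   43.4] gap 2.0
C top [ 466.9 -232.8] scene [ 462.3 -209.9] tri [ 469.7 -237.6   26.5] gap 5.3
```

The two cameras differ by a constant offset of about 4 mm in y and agree in x. That offset runs lengthwise, so it cancels between pick and place. I'll use the mean.

- A (0.640, 0.1855), yaw 1.613
- B (0.471, 0.3587), yaw 1.430
- C (0.4648, -0.176), yaw 1.609

The order is straight to the mat, waisted A→C, bellied B→A, then straight to B. I'll go to C first.

Call:
carry_out([
  {"travel":[0.8,1,-0.2],"delta_rot":[0,0,0.88],"fingers":-0.2},
  {"travel":[0.8,1,-0.2],"delta_rot":[0,0,0.88],"fingers":-0.2},
  {"travel":[0.8,1,-0.2],"delta_rot":[0,0,0.88],"fingers":-0.2},
  {"travel":[0.8,1,-0.2],"delta_rot":[0,0,0.88],"fingers":-0.2},
  {"travel":[0.8,1,-0.2],"delta_rot":[0,0,0.88],"fingers":-0.2},
], squeeze=50)

```text
clock: 0.92
tcp_pos: [0.267, -0.4245, 0.2062]
orientation: [0.0, 0.933, 0.36, 0.0]
wrist_force: [1.0, -0.1, -0.1]
finger_gap: 0.0516
grip_force: 0.0
```

Call:
carry_out([
  {"travel":[0.8,1,-0.2],"delta_rot":[0,0,0.88],"fingers":-0.2},
  {"travel":[0.8,1,-0.2],"delta_rot":[0,0,0.88],"fingers":-0.2},
  {"travel":[0.8,1,-0.2],"delta_rot":[0,0,0.88],"fingers":-0.2},
  {"travel":[0.8,1,-0.2],"delta_rot":[0,0,0.88],"fingers":-0.2},
  {"travel":[0.8,1,-0.2],"delta_rot":[0,0,0.88],"fingers":-0.2},
])

```text
clock: 1.55
tcp_pos: [0.3671, -0.2996, 0.1813]
orientation: [0.0, 0.832, 0.555, 0.0]
wrist_force: [0.0, 0.1, -1.0]
finger_gap: 0.0514
grip_force: 0.0
```

Call:
carry_out([
  {"travel":[0.8,1,-0.2],"delta_rot":[0,0,0.88],"fingers":-0.2},
  {"travel":[0.8,1,-0.2],"delta_rot":[0,0,0.88],"fingers":-0.2},
  {"travel":[0.8,1,-0.2],"delta_rot":[0,0,0.88],"fingers":-0.2},
  {"travel":[0.8,1,-0.2],"delta_rot":[0,0,0.88],"fingers":-0.2},
  {"travel":[0.8,1,-0.2],"delta_rot":[0,0,0.88],"fingers":-0.2},
])

```text
clock: 2.17
tcp_pos: [0.4671, -0.1745, 0.1562]
orientation: [0.0, 0.691, 0.723, 0.0]
wrist_force: [0.3, -0.4, -0.6]
finger_gap: 0.0514
grip_force: 0.0
```

Call:
carry_out([
  {"travel":[0,0,0],"delta_rot":[0,0,0],"fingers":-0.2},
  {"travel":[0,0,0],"delta_rot":[0,0,0],"fingers":-0.2},
])

```text
clock: 2.42
tcp_pos: [0.4663, -0.1756, 0.1563]
orientation: [-0.0, 0.692, 0.722, -0.0]
wrist_force: [-0.4, 0.7, 0.1]
finger_gap: 0.0512
grip_force: 0.0
```

Call:
carry_out([
  {"travel":[-0.06,0,-1],"delta_rot":[0,0,0],"fingers":-0.2},
  {"travel":[0,0,-1],"delta_rot":[0,0,0],"fingers":-0.2},
  {"travel":[0,0,-1],"delta_rot":[0,0,0],"fingers":-0.2},
  {"travel":[0,0,-0.7],"delta_rot":[0,0,0],"fingers":-0.2},
  {"travel":[0,0,-0.64],"delta_rot":[0,0,0],"fingers":-0.2},
])

```text
clock: 3.05
tcp_pos: [0.4643, -0.1765, 0.0474]
orientation: [0.0, 0.693, 0.721, -0.0]
wrist_force: [-1.5, -0.2, -0.4]
finger_gap: 0.0513
grip_force: 0.0
```

Call:
carry_out([
  {"travel":[0,0,0],"delta_rot":[0,0,0],"fingers":1},
  {"travel":[0,0,0],"delta_rot":[0,0,0],"fingers":1},
  {"travel":[0,0,0],"delta_rot":[0,0,0],"fingers":1},
  {"travel":[0,0,0],"delta_rot":[0,0,0],"fingers":1},
])

```text
clock: 3.55
tcp_pos: [0.4653, -0.1757, 0.0483]
orientation: [0.001, 0.692, 0.722, 0.0]
wrist_force: [-0.3, -0.7, 0.4]
finger_gap: 0.0233
grip_force: 51.8
```

Call:
carry_out([
  {"travel":[0,0,1],"delta_rot":[0,0,0],"fingers":1},
  {"travel":[0,0,1],"delta_rot":[0,0,0],"fingers":1},
  {"travel":[0,0,1],"delta_rot":[0,0,0],"fingers":1},
  {"travel":[0,0,1],"delta_rot":[0,0,0],"fingers":1},
  {"travel":[0,0,0],"delta_rot":[0,0,0],"fingers":1},
])

```text
clock: 4.18
tcp_pos: [0.4663, -0.176, 0.1496]
orientation: [0.002, 0.692, 0.722, 0.0]
wrist_force: [-0.2, -0.3, -2.0]
finger_gap: 0.0228
grip_force: 52.3
```

Run:
```python
from h import *
s=env.get_state(); print(np.round(s['tcp_pos'],4))
c=env.read_camera('scene'); cv2.imwrite('pics/s2.png',c['color'][:,:,::-1]); c=env.read_camera('top')
cv2.imwrite('pics/t2.png',c['color'][:,:,::-1])
```

```text
[ 0.4663 -0.176   0.1496]
```

View pics/s2.png

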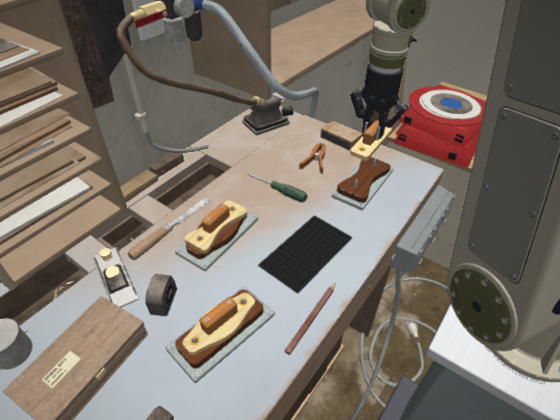

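The straight template is in the gripper at about (368,145), clear of the pins. Next I'll carry it to the mat.

Call:
carry_out([
  {"travel":[-0.03,0.93,0],"delta_rot":[0,0,0],"fingers":1},
  {"travel":[-0.03,0.93,0],"delta_rot":[0,0,0],"fingers":1},
  {"travel":[-0.03,0.93,0],"delta_rot":[0,0,0],"fingers":1},
  {"travel":[-0.03,0.93,0],"delta_rot":[0,0,0],"fingers":1},
  {"travel":[-0.03,0.93,0],"delta_rot":[0,0,0],"fingers":1},
])

```text
clock: 4.9
tcp_pos: [0.4601, -0.0581, 0.1461]
orientation: [-0.001, 0.692, 0.722, -0.001]
wrist_force: [0.1, 0.1, -1.9]
finger_gap: 0.0229
grip_force: 52.2
```

Call:
carry_out([
  {"travel":[-0.03,0.93,0],"delta_rot":[0,0,0],"fingers":1},
  {"travel":[-0.03,0.93,0],"delta_rot":[0,0,0],"fingers":1},
  {"travel":[-0.03,0.93,0],"delta_rot":[0,0,0],"fingers":1},
  {"travel":[-0.03,0.93,0],"delta_rot":[0,0,0],"fingers":1},
  {"travel":[-0.03,0.93,0],"delta_rot":[0,0,0],"fingers":1},
])

```text
clock: 5.52
tcp_pos: [0.4563, 0.0579, 0.1461]
orientation: [-0.001, 0.692, 0.722, -0.001]
wrist_force: [-0.7, -0.5, -2.3]
finger_gap: 0.0232
grip_force: 52.2
```

Call:
carry_out([
  {"travel":[-0.03,0.93,0],"delta_rot":[0,0,0],"fingers":1},
  {"travel":[-0.03,0.93,0],"delta_rot":[0,0,0],"fingers":1},
  {"travel":[0,0,-0.8],"delta_rot":[0,0,0],"fingers":1},
  {"travel":[0,0,-1],"delta_rot":[0,0,0],"fingers":1},
  {"travel":[0,0,-1],"delta_rot":[0,0,0],"fingers":1},
])

```text
clock: 6.15
tcp_pos: [0.4547, 0.1037, 0.0757]
orientation: [-0.001, 0.692, 0.722, -0.001]
wrist_force: [1.2, 0.1, -1.5]
finger_gap: 0.0229
grip_force: 52.3
```

Call:
carry_out([
  {"travel":[0,0,-1],"delta_rot":[0,0,0],"fingers":1},
  {"travel":[0,0,-0.6],"delta_rot":[0,0,0],"fingers":1},
  {"travel":[0,0,-0.4],"delta_rot":[0,0,0],"fingers":1},
  {"travel":[0,0,-0.2],"delta_rot":[0,0,0],"fingers":1},
  {"travel":[0,0,0],"delta_rot":[0,0,0],"fingers":1},
])

```text
clock: 6.78
tcp_pos: [0.456, 0.1036, 0.0229]
orientation: [0.0, 0.692, 0.722, 0.0]
wrist_force: [0.7, -0.4, -1.9]
finger_gap: 0.023
grip_force: 52.2
```

Call:
carry_out([
  {"travel":[0,0,-0.06],"delta_rot":[0,0,0],"fingers":1},
  {"travel":[0,0,0],"delta_rot":[0,0,0],"fingers":-0.2},
  {"travel":[0,0,0],"delta_rot":[0,0,0],"fingers":-0.2},
  {"travel":[0,0,0],"delta_rot":[0,0,0],"fingers":-0.2},
  {"travel":[0,0,1],"delta_rot":[0,0,0],"fingers":-0.2},
])

```text
clock: 7.4
tcp_pos: [0.4543, 0.1035, 0.0451]
orientation: [-0.001, 0.692, 0.722, -0.001]
wrist_force: [0.6, -0.7, -0.3]
finger_gap: 0.051
grip_force: 0.0
```

Call:
carry_out([
  {"travel":[0,0,1],"delta_rot":[0,0,0],"fingers":-0.2},
  {"travel":[0,0,1],"delta_rot":[0,0,0],"fingers":-0.2},
  {"travel":[0,0,1],"delta_rot":[0,0,0],"fingers":-0.2},
  {"travel":[0.92,0.41,1],"delta_rot":[0,0,0],"fingers":-0.2},
  {"travel":[0.92,0.41,0],"delta_rot":[0,0,0],"fingers":-0.2},
])

```text
clock: 8.02
tcp_pos: [0.5041, 0.1244, 0.1488]
orientation: [0.002, 0.692, 0.722, 0.002]
wrist_force: [0.1, 0.1, -0.9]
finger_gap: 0.0513
grip_force: 0.0
```

Call:
carry_out([
  {"travel":[0.92,0.41,0],"delta_rot":[0,0,0],"fingers":-0.2},
  {"travel":[0.92,0.41,0],"delta_rot":[0,0,0],"fingers":-0.2},
  {"travel":[0.92,0.41,0],"delta_rot":[0,0,0],"fingers":-0.2},
  {"travel":[0.92,0.41,0],"delta_rot":[0,0,0],"fingers":-0.2},
  {"travel":[0.92,0.41,0],"delta_rot":[0,0,0],"fingers":-0.2},
])

```text
clock: 8.65
tcp_pos: [0.6177, 0.1757, 0.146]
orientation: [-0.0, 0.692, 0.722, -0.0]
wrist_force: [0.1, 0.2, -0.3]
finger_gap: 0.0511
grip_force: 0.0
```

Call:
carry_out([
  {"travel":[0.92,0.41,0],"delta_rot":[0,0,0],"fingers":-0.2},
  {"travel":[0,0,0],"delta_rot":[0,0,0],"fingers":-0.2},
  {"travel":[0,0,0],"delta_rot":[0,0,0],"fingers":-0.2},
])

```text
clock: 9.02
tcp_pos: [0.6391, 0.1854, 0.1458]
orientation: [-0.0, 0.692, 0.722, -0.001]
wrist_force: [-0.6, 0.1, -0.5]
finger_gap: 0.0512
grip_force: 0.0
```

Run:
```python
from h import *
for i in range(4):
    c=env.read_camera('top'); s=env.get_state(); q=s['orientation']; print(np.round(s['tcp_pos'],4),2*np.arctan2(q[2],q[1]))
s=env.read_camera('scene'); a=c['color'][150:300,150:440]; b=s['color'][100:380,150:440]
cv2.imwrite('pics/m3.png',np.vstack([cv2.resize(a,None,fx=2,fy=2),cv2.resize(b,(580,300))])[:,:,::-1])
for n,x,y in(('mat straight',282,256),):
    for z in (.016,): ctr,t,sz,_=tmpl(c['color'],c,x,y,z); print(n,np.round(ctr,4),round(t,3),np.round(sz,1))
```

```text
[0.639  0.1853 0.1461] 1.613711823390914
[0.6391 0.1853 0.1463] 1.6136330557959089
[0.6392 0.1853 0.1465] 1.6135524996509252
[0.6394 0.1853 0.1466] 1.6136043820453785
mat straight [0.4565 0.0588] -1.531 [43.8 66.2]
```

View pics/m3.png

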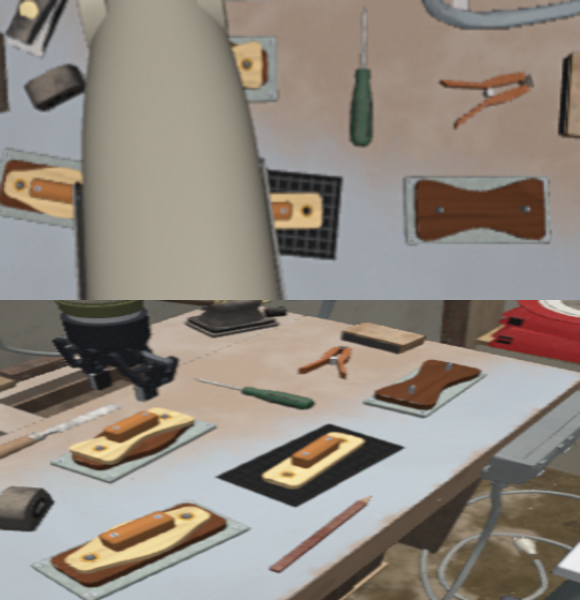

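The straight template lies flat on the mat, and the pins at C are bare. Next I'll pick the waisted template from A.

Call:
carry_out([
  {"travel":[0,0,-1],"delta_rot":[0,0,0],"fingers":-0.2},
  {"travel":[0,0,-1],"delta_rot":[0,0,0],"fingers":-0.2},
  {"travel":[0,0,-1],"delta_rot":[0,0,0],"fingers":-0.2},
  {"travel":[0,0,-0.5],"delta_rot":[0,0,0],"fingers":-0.2},
  {"travel":[0,0,-0.4],"delta_rot":[0,0,0],"fingers":-0.2},
])

```text
clock: 9.9
tcp_pos: [0.64, 0.1855, 0.0487]
orientation: [0.0, 0.692, 0.722, 0.0]
wrist_force: [0.1, 0.2, 0.3]
finger_gap: 0.051
grip_force: 0.0
```

Call:
carry_out([
  {"travel":[0,0,0],"delta_rot":[0,0,0],"fingers":1},
  {"travel":[0,0,0],"delta_rot":[0,0,0],"fingers":1},
  {"travel":[0,0,0],"delta_rot":[0,0,0],"fingers":1},
  {"travel":[0,0,0],"delta_rot":[0,0,0],"fingers":1},
])

```text
clock: 10.4
tcp_pos: [0.6413, 0.1857, 0.0499]
orientation: [0.001, 0.692, 0.722, 0.001]
wrist_force: [2.3, 0.6, 1.7]
finger_gap: 0.023
grip_force: 52.8
```

Call:
carry_out([
  {"travel":[0,0,1],"delta_rot":[0,0,0],"fingers":1},
  {"travel":[0,0,1],"delta_rot":[0,0,0],"fingers":1},
  {"travel":[0,0,1],"delta_rot":[0,0,0],"fingers":1},
  {"travel":[0,0,1],"delta_rot":[0,0,0],"fingers":1},
  {"travel":[0,0,0],"delta_rot":[0,0,0],"fingers":1},
])

```text
clock: 11.02
tcp_pos: [0.6408, 0.1858, 0.1508]
orientation: [0.001, 0.692, 0.722, 0.001]
wrist_force: [0.7, 0.4, -1.1]
finger_gap: 0.023
grip_force: 52.9
```

```bash
cat > pins.py <<'E'
from h import *
import sys
def light(p): return np.clip(p[...,2]-p[...,0]+35,0,None)   # steel is neutral, blank is reddish brown
def pins(c,uvs,z=.045,r=3):
    out=[]
    for q in uvs:
        for _ in range(3): q=blob(c['color'],c,q,light,0,r)
        out.append(q)
    return np.array(out)
E
python3 - <<'E'
from pins import *
s=env.get_state(); q=s['orientation']; print(np.round(s['tcp_pos'],4),2*np.arctan2(q[2],q[1]))
c=env.read_camera('top'); uv=pins(c,[(370,255),(412,255)]); W=onz(c,uv,.045); print('C',uv.round(1),W.round(4),'mid',W.mean(0).round(4),'len',np.linalg.norm(W[1]-W[0]),'yaw',np.arctan2(*(W[0]-W[1])[[1,0]]))
print(c['color'][249:262,366:375].sum(2)[::2])
E
```

```text
[0.6408 0.1858 0.1508] 1.6138801774546219
C [[369.5 254.5]
 [412.3 254.1]] [[ 0.4626 -0.1239  0.045 ]
 [ 0.4669 -0.2332  0.045 ]] mid [ 0.4647 -0.1786  0.045 ] len 0.1093839059144642 yaw 1.6102521467929456
[[165 168 170 168 170 169 165 169 167]
 [177 177 176 180 170 179 175 180 179]
 [173 180 176 186 199 199 171 172 173]
 [182 177 181 227 309 321 171 171 176]
 [158 151 151 148 150 149 154 148 153]
 [151 158 154 164 155 161 162 159 161]
 [177 175 174 172 175 175 177 175 180]]
```

Call:
carry_out([
  {"travel":[-0.47,-0.96,0],"delta_rot":[0,0,0],"fingers":1},
  {"travel":[-0.47,-0.96,0],"delta_rot":[0,0,0],"fingers":1},
  {"travel":[-0.47,-0.96,0],"delta_rot":[0,0,0],"fingers":1},
  {"travel":[-0.47,-0.96,0],"delta_rot":[0,0,0],"fingers":1},
  {"travel":[-0.47,-0.96,0],"delta_rot":[0,0,0],"fingers":1},
])

```text
clock: 11.7
tcp_pos: [0.5794, 0.0649, 0.1467]
orientation: [-0.001, 0.692, 0.722, -0.001]
wrist_force: [0.9, 0.5, -1.5]
finger_gap: 0.0228
grip_force: 52.9
```

Call:
carry_out([
  {"travel":[-0.47,-0.96,0],"delta_rot":[0,0,0],"fingers":1},
  {"travel":[-0.47,-0.96,0],"delta_rot":[0,0,0],"fingers":1},
  {"travel":[-0.47,-0.96,0],"delta_rot":[0,0,0],"fingers":1},
  {"travel":[-0.47,-0.96,0],"delta_rot":[0,0,0],"fingers":1},
  {"travel":[-0.47,-0.96,0],"delta_rot":[0,0,0],"fingers":1},
])

```text
clock: 12.32
tcp_pos: [0.5206, -0.0548, 0.1469]
orientation: [-0.001, 0.692, 0.722, -0.001]
wrist_force: [0.9, -1.3, -2.1]
finger_gap: 0.0232
grip_force: 52.9
```

Call:
carry_out([
  {"travel":[-0.47,-0.96,0],"delta_rot":[0,0,0],"fingers":1},
  {"travel":[-0.47,-0.96,0],"delta_rot":[0,0,0],"fingers":1},
  {"travel":[-0.47,-0.96,0],"delta_rot":[0,0,0],"fingers":1},
  {"travel":[-0.47,-0.96,0],"delta_rot":[0,0,0],"fingers":1},
  {"travel":[-0.45,-1,0],"delta_rot":[0,0,0],"fingers":1},
])

```text
clock: 12.95
tcp_pos: [0.4625, -0.1753, 0.147]
orientation: [-0.002, 0.692, 0.722, -0.0]
wrist_force: [-0.5, -0.2, -0.7]
finger_gap: 0.023
grip_force: 52.9
```

Call:
carry_out([
  {"travel":[0,0,-1],"delta_rot":[0,0,0],"fingers":1},
  {"travel":[0,0,-1],"delta_rot":[0,0,0],"fingers":1},
  {"travel":[0,0,-0.8],"delta_rot":[0,0,0],"fingers":1},
  {"travel":[0,0,0],"delta_rot":[0,0,0],"fingers":1},
  {"travel":[0,0,0],"delta_rot":[0,0,0],"fingers":1},
])

```text
clock: 13.58
tcp_pos: [0.4639, -0.1752, 0.0786]
orientation: [-0.0, 0.692, 0.722, -0.0]
wrist_force: [-0.6, -0.3, -0.9]
finger_gap: 0.0229
grip_force: 52.8
```

Run:
```python
from h import *
P=[]
for i in range(4):
    c=env.read_camera('top' if i<3 else 'scene'); s=env.get_state(); q=s['orientation']; P.append(np.r_[s['tcp_pos'],2*np.arctan2(q[2],q[1])])
    if i==2: t=c
print(np.mean(P,0).round(4))
a=t['color'][215:295,335:445]; b=c['color'][130:230,310:450]
cv2.imwrite('pics/m4.png',np.hstack([cv2.resize(a,(400,291),interpolation=2),cv2.resize(b,(400,291),interpolation=2)])[:,:,::-1])
```

```text
[ 0.4647 -0.1756  0.0795  1.6139]
```

View pics/m4.png

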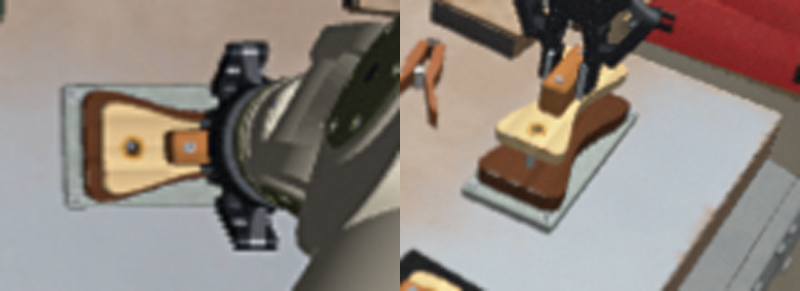

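The waisted template hovers aligned over C, with the pin showing through the hole at (131,147) in the crop. I'll lower it gently.

Call:
carry_out([
  {"travel":[0,-0.02,-0.3],"delta_rot":[0,0,0],"fingers":1},
  {"travel":[0,0,-0.3],"delta_rot":[0,0,0],"fingers":1},
  {"travel":[0,0,0],"delta_rot":[0,0,0],"fingers":1},
])

```text
clock: 14.15
tcp_pos: [0.4651, -0.1766, 0.0634]
orientation: [0.001, 0.692, 0.722, 0.0]
wrist_force: [3.4, -2.1, -2.8]
finger_gap: 0.0231
grip_force: 52.6
```

Call:
carry_out([
  {"travel":[0,0,-0.2],"delta_rot":[0,0,0],"fingers":1},
  {"travel":[0,0,-0.2],"delta_rot":[0,0,0],"fingers":1},
  {"travel":[0,0,0],"delta_rot":[0,0,0],"fingers":1},
])

```text
clock: 14.52
tcp_pos: [0.4655, -0.1767, 0.0539]
orientation: [0.001, 0.692, 0.722, 0.0]
wrist_force: [5.1, -2.9, -2.1]
finger_gap: 0.0233
grip_force: 52.9
```

Call:
carry_out([
  {"travel":[0.03,-0.02,-0.1],"delta_rot":[0,0,0],"fingers":1},
  {"travel":[0,0,-0.1],"delta_rot":[0,0,0],"fingers":1},
  {"travel":[0,0,0],"delta_rot":[0,0,0],"fingers":1},
])

```text
clock: 14.9
tcp_pos: [0.4657, -0.1768, 0.0497]
orientation: [0.001, 0.692, 0.722, 0.0]
wrist_force: [2.7, -2.3, 7.4]
finger_gap: 0.0229
grip_force: 54.1
```

It is seated, with a contact force of about 7 N. I'll release and go to B.

Call:
carry_out([
  {"travel":[0,0,0],"delta_rot":[0,0,0],"fingers":-0.2},
  {"travel":[0,0,0],"delta_rot":[0,0,0],"fingers":-0.2},
  {"travel":[0,0,0],"delta_rot":[0,0,0],"fingers":-0.2},
  {"travel":[0,0,1],"delta_rot":[0,0,0],"fingers":-0.2},
  {"travel":[0,0,1],"delta_rot":[0,0,0],"fingers":-0.2},
])

```text
clock: 15.52
tcp_pos: [0.4641, -0.1759, 0.0987]
orientation: [-0.001, 0.692, 0.722, -0.0]
wrist_force: [-0.1, -0.4, -0.6]
finger_gap: 0.0513
grip_force: 0.0
```

Call:
carry_out([
  {"travel":[0,0,1],"delta_rot":[0,0,0],"fingers":-0.2},
  {"travel":[0,0,1],"delta_rot":[0,0,0],"fingers":-0.2},
  {"travel":[0,0.97,0],"delta_rot":[0,0,-0.23],"fingers":-0.2},
  {"travel":[0,0.97,0],"delta_rot":[0,0,-0.23],"fingers":-0.2},
  {"travel":[0,0.97,0],"delta_rot":[0,0,-0.23],"fingers":-0.2},
])

```text
clock: 16.15
tcp_pos: [0.4645, -0.1028, 0.1485]
orientation: [-0.0, 0.717, 0.697, -0.0]
wrist_force: [0.0, -1.0, -0.8]
finger_gap: 0.0516
grip_force: 0.0
```

Call:
carry_out([
  {"travel":[0,0.97,0],"delta_rot":[0,0,-0.23],"fingers":-0.2},
  {"travel":[0,0.97,0],"delta_rot":[0,0,-0.23],"fingers":-0.2},
  {"travel":[0,0.97,0],"delta_rot":[0,0,-0.23],"fingers":-0.2},
  {"travel":[0,0.97,0],"delta_rot":[0,0,-0.23],"fingers":-0.2},
  {"travel":[0,0.97,0],"delta_rot":[0,0,-0.23],"fingers":-0.2},
])

```text
clock: 16.77
tcp_pos: [0.4644, 0.0185, 0.1485]
orientation: [-0.0, 0.755, 0.655, -0.0]
wrist_force: [0.1, -0.6, -0.5]
finger_gap: 0.0513
grip_force: 0.0
```

Call:
carry_out([
  {"travel":[0.02,0.97,0],"delta_rot":[0,0,0],"fingers":-0.2},
  {"travel":[0.02,0.97,0],"delta_rot":[0,0,0],"fingers":-0.2},
  {"travel":[0.02,0.97,0],"delta_rot":[0,0,0],"fingers":-0.2},
  {"travel":[0.02,0.97,0],"delta_rot":[0,0,0],"fingers":-0.2},
  {"travel":[0.02,0.97,0],"delta_rot":[0,0,0],"fingers":-0.2},
])

```text
clock: 17.4
tcp_pos: [0.4669, 0.1396, 0.1484]
orientation: [-0.0, 0.755, 0.656, -0.0]
wrist_force: [0.4, 1.0, -0.6]
finger_gap: 0.0513
grip_force: 0.0
```

Call:
carry_out([
  {"travel":[0.02,0.97,0],"delta_rot":[0,0,0],"fingers":-0.2},
  {"travel":[0.02,0.97,0],"delta_rot":[0,0,0],"fingers":-0.2},
  {"travel":[0.02,0.97,0],"delta_rot":[0,0,0],"fingers":-0.2},
  {"travel":[0.02,0.97,0],"delta_rot":[0,0,0],"fingers":-0.2},
  {"travel":[0.02,0.97,0],"delta_rot":[0,0,0],"fingers":-0.2},
])

```text
clock: 18.02
tcp_pos: [0.4694, 0.2608, 0.1483]
orientation: [-0.0, 0.755, 0.656, -0.001]
wrist_force: [1.0, -0.0, 0.7]
finger_gap: 0.0511
grip_force: 0.0
```

Call:
carry_out([
  {"travel":[0.02,0.97,0],"delta_rot":[0,0,0],"fingers":-0.2},
  {"travel":[0.02,0.97,0],"delta_rot":[0,0,0],"fingers":-0.2},
  {"travel":[0.02,0.97,0],"delta_rot":[0,0,0],"fingers":-0.2},
  {"travel":[0.02,0.97,0],"delta_rot":[0,0,0],"fingers":-0.2},
  {"travel":[0,0,0],"delta_rot":[0,0,0],"fingers":-0.2},
])

```text
clock: 18.65
tcp_pos: [0.4714, 0.3581, 0.1481]
orientation: [-0.0, 0.754, 0.656, -0.001]
wrist_force: [-0.3, 0.2, -0.3]
finger_gap: 0.0511
grip_force: 0.0
```

Run:
```python
from pins import *
P=[]
for i in range(4):
    c=env.read_camera('top' if i<3 else 'scene'); s=env.get_state(); q=s['orientation']; P.append(np.r_[s['tcp_pos'],2*np.arctan2(q[2],q[1])])
    if i==2: t=c
print(np.mean(P,0).round(4))
for n,x,y,z in(('C',389,255,.042),('mat',282,256,.016)):
    ctr,a,sz,_=tmpl(t['color'],t,x,y,z); print(n,ctr.round(4),round(a,3),np.round(sz,1))
uv=pins(t,project(t,np.array([[.6376,.2378,.045],[.6422,.1286,.045]]))); W=onz(t,uv,.045); print('A',W.round(4),W.mean(0).round(4),'yaw',np.arctan2(*(W[0]-W[1])[[1,0]]),np.linalg.norm(W[0]-W[1]))
a=t['color'][150:300,150:440]; b=c['color'][100:380,150:440]
cv2.imwrite('pics/m5.png',np.vstack([cv2.resize(a,None,fx=2,fy=2),cv2.resize(b,(580,300))])[:,:,::-1])
```

```text
[0.4715 0.3566 0.1483 1.43  ]
C [ 0.4637 -0.1788] -1.535 [ 60.4 149. ]
mat [0.4549 0.0998] -1.526 [ 45.1 149.2]
A [[0.6377 0.2379 0.045 ]
 [0.6424 0.1286 0.045 ]] [0.64   0.1832 0.045 ] yaw 1.6139538603975556 0.10933358168788955
```

View pics/m5.png

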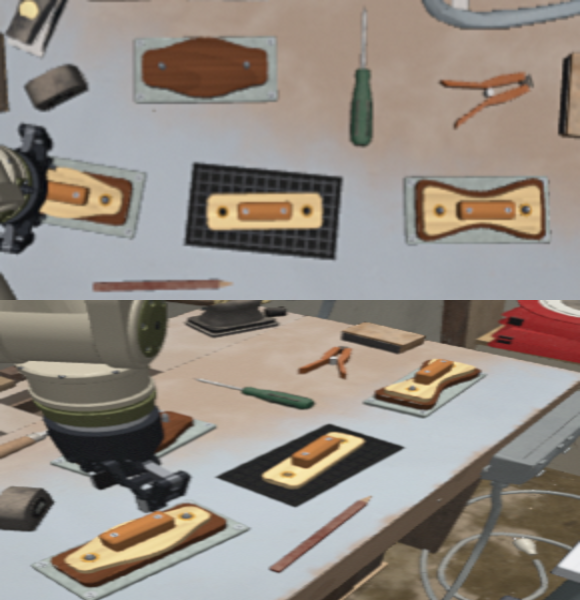

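The waisted template is seated at C, with both pins showing through. The gripper is above B, so next I'll pick the bellied template.

Call:
carry_out([
  {"travel":[0,0.08,-1],"delta_rot":[0,0,0],"fingers":-0.2},
  {"travel":[0,0,-1],"delta_rot":[0,0,0],"fingers":-0.2},
  {"travel":[0,0,-1],"delta_rot":[0,0,0],"fingers":-0.2},
  {"travel":[0,0,-0.5],"delta_rot":[0,0,0],"fingers":-0.2},
  {"travel":[0,0,-0.46],"delta_rot":[0,0,0],"fingers":-0.2},
])

```text
clock: 19.48
tcp_pos: [0.4723, 0.3587, 0.0497]
orientation: [0.0, 0.755, 0.655, 0.0]
wrist_force: [0.3, 1.2, 0.5]
finger_gap: 0.0514
grip_force: 0.0
```

Call:
carry_out([
  {"travel":[0,0,0],"delta_rot":[0,0,0],"fingers":1},
  {"travel":[0,0,0],"delta_rot":[0,0,0],"fingers":1},
  {"travel":[0,0,0],"delta_rot":[0,0,0],"fingers":1},
  {"travel":[0,0,0],"delta_rot":[0,0,0],"fingers":1},
])

```text
clock: 19.98
tcp_pos: [0.4724, 0.3594, 0.0505]
orientation: [0.0, 0.755, 0.656, 0.001]
wrist_force: [-0.4, -0.8, 1.4]
finger_gap: 0.0232
grip_force: 51.2
```

Call:
carry_out([
  {"travel":[0,0,1],"delta_rot":[0,0,0],"fingers":1},
  {"travel":[0,0,1],"delta_rot":[0,0,0],"fingers":1},
  {"travel":[0,0,1],"delta_rot":[0,0,0],"fingers":1},
  {"travel":[0,0,1],"delta_rot":[0,0,0],"fingers":1},
  {"travel":[0,0,0],"delta_rot":[0,0,0],"fingers":1},
])

```text
clock: 20.6
tcp_pos: [0.4733, 0.3599, 0.1519]
orientation: [0.0, 0.755, 0.656, 0.002]
wrist_force: [0.6, 0.9, -1.6]
finger_gap: 0.0229
grip_force: 51.3
```

Run:
```python
from pins import *
P=[]
for i in range(4):
    c=env.read_camera('top'); s=env.get_state(); q=s['orientation']; P.append(np.r_[s['tcp_pos'],2*np.arctan2(q[2],q[1])])
print(np.mean(P,0).round(4))
```

```text
[0.4717 0.3589 0.1491 1.4298]
```

Call:
carry_out([
  {"travel":[0.84,-0.87,0],"delta_rot":[0,0,0.23],"fingers":1},
  {"travel":[0.84,-0.87,0],"delta_rot":[0,0,0.23],"fingers":1},
  {"travel":[0.84,-0.87,0],"delta_rot":[0,0,0.23],"fingers":1},
  {"travel":[0.84,-0.87,0],"delta_rot":[0,0,0.23],"fingers":1},
  {"travel":[0.84,-0.87,0],"delta_rot":[0,0,0.23],"fingers":1},
])

```text
clock: 21.42
tcp_pos: [0.5769, 0.2494, 0.1482]
orientation: [-0.001, 0.716, 0.698, -0.001]
wrist_force: [0.5, 0.0, -0.2]
finger_gap: 0.0228
grip_force: 51.3
```

Call:
carry_out([
  {"travel":[0.84,-0.87,0],"delta_rot":[0,0,0.23],"fingers":1},
  {"travel":[0.84,-0.87,0],"delta_rot":[0,0,0.23],"fingers":1},
  {"travel":[0.84,-0.87,0],"delta_rot":[0,0,0.23],"fingers":1},
  {"travel":[0,0,-1],"delta_rot":[0,0,0],"fingers":1},
  {"travel":[0,0,-1],"delta_rot":[0,0,0],"fingers":1},
])

```text
clock: 22.05
tcp_pos: [0.6398, 0.1843, 0.0977]
orientation: [-0.0, 0.692, 0.722, -0.001]
wrist_force: [-0.1, 0.2, -1.1]
finger_gap: 0.0231
grip_force: 51.3
```

Call:
carry_out([
  {"travel":[0,0,-0.8],"delta_rot":[0,0,0],"fingers":1},
  {"travel":[0,0,0],"delta_rot":[0,0,0],"fingers":1},
  {"travel":[0,0,0],"delta_rot":[0,0,0],"fingers":1},
])

```text
clock: 22.42
tcp_pos: [0.64, 0.1851, 0.0798]
orientation: [-0.0, 0.692, 0.722, -0.0]
wrist_force: [-0.0, 1.3, -1.4]
finger_gap: 0.023
grip_force: 51.3
```

Run:
```python
from pins import *
P=[]
for i in range(4):
    c=env.read_camera('top' if i<3 else 'scene'); s=env.get_state(); q=s['orientation']; P.append(np.r_[s['tcp_pos'],2*np.arctan2(q[2],q[1])])
    if i==2:t=c
print(np.mean(P,0).round(4))
uv=pins(t,project(t,np.array([[.464,.302,.045],[.479,.4106,.045]]))); W=onz(t,uv,.045); print('B',W.round(4),W.mean(0).round(4),'yaw',np.arctan2(*(W[1]-W[0])[[1,0]]),np.linalg.norm(W[0]-W[1]))
a=t['color'][145:225,200:310]; b=c['color'][180:280,160:300]
cv2.imwrite('pics/m6.png',np.hstack([cv2.resize(a,(400,291),interpolation=2),cv2.resize(b,(400,291),interpolation=2)])[:,:,::-1])
```

```text
[0.6407 0.1853 0.0808 1.6139]
B [[0.4639 0.3029 0.045 ]
 [0.4791 0.4104 0.045 ]] [0.4715 0.3567 0.045 ] yaw 1.4309001850284941 0.10856244032767753
```

View pics/m6.png

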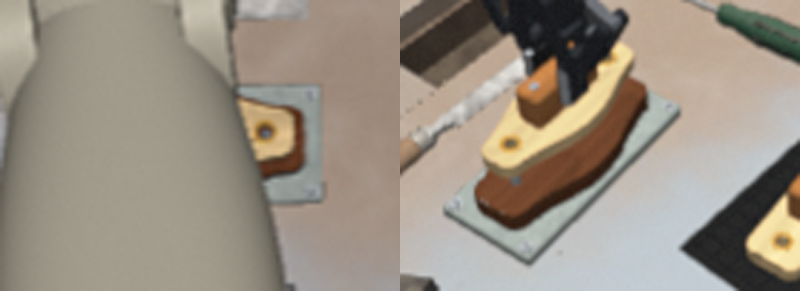

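The bellied template is above A, with a pin showing through the hole at (265,131). I'll lower it.

Call:
carry_out([
  {"travel":[0,0,-0.3],"delta_rot":[0,0,0],"fingers":1},
  {"travel":[0,0,-0.3],"delta_rot":[0,0,0],"fingers":1},
  {"travel":[0,0,0],"delta_rot":[0,0,0],"fingers":1},
])

```text
clock: 23.0
tcp_pos: [0.641, 0.185, 0.0642]
orientation: [0.001, 0.692, 0.722, 0.001]
wrist_force: [5.5, 0.6, -3.8]
finger_gap: 0.0231
grip_force: 51.0
```

Call:
carry_out([
  {"travel":[0,0,-0.2],"delta_rot":[0,0,0],"fingers":1},
  {"travel":[0,0,-0.2],"delta_rot":[0,0,0],"fingers":1},
  {"travel":[0,0,0],"delta_rot":[0,0,0],"fingers":1},
])

```text
clock: 23.38
tcp_pos: [0.6414, 0.1851, 0.0548]
orientation: [0.001, 0.692, 0.722, 0.001]
wrist_force: [6.3, -0.6, -1.7]
finger_gap: 0.0233
grip_force: 51.3
```

Call:
carry_out([
  {"travel":[0.04,0,-0.12],"delta_rot":[0,0,0],"fingers":1},
  {"travel":[0,0,-0.1],"delta_rot":[0,0,0],"fingers":1},
  {"travel":[0,0,0],"delta_rot":[0,0,0],"fingers":1},
])

```text
clock: 23.75
tcp_pos: [0.6415, 0.1851, 0.0505]
orientation: [0.001, 0.692, 0.722, 0.001]
wrist_force: [3.2, -1.3, 6.9]
finger_gap: 0.0228
grip_force: 52.3
```

Call:
carry_out([
  {"travel":[0,0,0],"delta_rot":[0,0,0],"fingers":-0.2},
  {"travel":[0,0,0],"delta_rot":[0,0,0],"fingers":-0.2},
  {"travel":[0,0,0],"delta_rot":[0,0,0],"fingers":-0.2},
  {"travel":[0,0,1],"delta_rot":[0,0,0],"fingers":-0.2},
  {"travel":[0,0,1],"delta_rot":[0,0,0],"fingers":-0.2},
])

```text
clock: 24.38
tcp_pos: [0.6401, 0.185, 0.099]
orientation: [-0.001, 0.692, 0.722, -0.001]
wrist_force: [-0.3, 0.3, 0.4]
finger_gap: 0.0512
grip_force: 0.0
```

Call:
carry_out([
  {"travel":[0,0,1],"delta_rot":[0,0,0],"fingers":-0.2},
  {"travel":[0,0,1],"delta_rot":[0,0,0],"fingers":-0.2},
  {"travel":[-0.93,-0.41,0],"delta_rot":[0,0,0],"fingers":-0.2},
  {"travel":[-0.93,-0.41,0],"delta_rot":[0,0,0],"fingers":-0.2},
  {"travel":[-0.93,-0.41,0],"delta_rot":[0,0,0],"fingers":-0.2},
])

```text
clock: 25.0
tcp_pos: [0.5701, 0.1541, 0.149]
orientation: [-0.0, 0.692, 0.722, -0.0]
wrist_force: [0.0, -0.3, -0.2]
finger_gap: 0.0519
grip_force: 0.0
```

Call:
carry_out([
  {"travel":[-0.93,-0.41,0],"delta_rot":[0,0,0],"fingers":-0.2},
  {"travel":[-0.93,-0.41,0],"delta_rot":[0,0,0],"fingers":-0.2},
  {"travel":[-0.93,-0.41,0],"delta_rot":[0,0,0],"fingers":-0.2},
  {"travel":[-0.93,-0.41,0],"delta_rot":[0,0,0],"fingers":-0.2},
  {"travel":[-0.93,-0.41,0],"delta_rot":[0,0,0],"fingers":-0.2},
])

```text
clock: 25.62
tcp_pos: [0.4537, 0.1028, 0.1491]
orientation: [-0.0, 0.692, 0.722, -0.0]
wrist_force: [-0.0, 0.7, 0.0]
finger_gap: 0.0511
grip_force: 0.0
```

Call:
carry_out([
  {"travel":[0,0,-1],"delta_rot":[0,0,0],"fingers":-0.2},
  {"travel":[0,0,-1],"delta_rot":[0,0,0],"fingers":-0.2},
  {"travel":[0,0,-1],"delta_rot":[0,0,0],"fingers":-0.2},
  {"travel":[0,0,0],"delta_rot":[0,0,0],"fingers":-0.2},
  {"travel":[0,0,0],"delta_rot":[0,0,0],"fingers":-0.2},
])

```text
clock: 26.25
tcp_pos: [0.4553, 0.1031, 0.0749]
orientation: [0.0, 0.692, 0.722, 0.0]
wrist_force: [0.8, -0.2, -0.3]
finger_gap: 0.0511
grip_force: 0.0
```

Run:
```python
from h import *
P=[]
for i in range(4):
    c=env.read_camera('scene'); s=env.get_state(); q=s['orientation']; P.append(np.r_[s['tcp_pos'],2*np.arctan2(q[2],q[1])])
print(np.mean(P,0).round(4))
```

```text
[0.4558 0.1032 0.0754 1.6139]
```

Call:
carry_out([
  {"travel":[0,0,-1],"delta_rot":[0,0,0],"fingers":-0.2},
  {"travel":[0,0,-0.7],"delta_rot":[0,0,0],"fingers":-0.2},
  {"travel":[0,0,-0.4],"delta_rot":[0,0,0],"fingers":-0.2},
  {"travel":[0,0,0],"delta_rot":[0,0,0],"fingers":-0.2},
  {"travel":[0,0,0],"delta_rot":[0,0,0],"fingers":1},
])

```text
clock: 27.08
tcp_pos: [0.4556, 0.1031, 0.0225]
orientation: [0.0, 0.692, 0.722, 0.0]
wrist_force: [-0.4, -0.2, -0.5]
finger_gap: 0.0345
grip_force: 0.0
```

Call:
carry_out([
  {"travel":[0,0,0],"delta_rot":[0,0,0],"fingers":1},
  {"travel":[0,0,0],"delta_rot":[0,0,0],"fingers":1},
  {"travel":[0,0,0],"delta_rot":[0,0,0],"fingers":1},
  {"travel":[0,0,1],"delta_rot":[0,0,0],"fingers":1},
  {"travel":[0,0,1],"delta_rot":[0,0,0],"fingers":1},
])

```text
clock: 27.7
tcp_pos: [0.4541, 0.103, 0.0719]
orientation: [-0.001, 0.692, 0.722, -0.001]
wrist_force: [-0.4, -0.6, -2.3]
finger_gap: 0.0232
grip_force: 49.5
```

Call:
carry_out([
  {"travel":[0,0,1],"delta_rot":[0,0,0],"fingers":1},
  {"travel":[0,0,1],"delta_rot":[0,0,0],"fingers":1},
  {"travel":[0,0,1],"delta_rot":[0,0,0],"fingers":1},
  {"travel":[0,0,0],"delta_rot":[0,0,0],"fingers":1},
  {"travel":[0,0,0],"delta_rot":[0,0,0],"fingers":1},
])

```text
clock: 28.32
tcp_pos: [0.4542, 0.1031, 0.1457]
orientation: [-0.001, 0.692, 0.722, -0.001]
wrist_force: [-0.3, -0.4, -2.4]
finger_gap: 0.023
grip_force: 49.6
```

Call:
carry_out([
  {"travel":[0.06,0.94,0],"delta_rot":[0,0,-0.17],"fingers":1},
  {"travel":[0.06,0.94,0],"delta_rot":[0,0,-0.17],"fingers":1},
  {"travel":[0.06,0.94,0],"delta_rot":[0,0,-0.17],"fingers":1},
  {"travel":[0.06,0.94,0],"delta_rot":[0,0,-0.17],"fingers":1},
  {"travel":[0.06,0.94,0],"delta_rot":[0,0,-0.17],"fingers":1},
])

```text
clock: 28.95
tcp_pos: [0.4614, 0.221, 0.1449]
orientation: [-0.001, 0.722, 0.692, -0.001]
wrist_force: [0.5, 0.2, -1.6]
finger_gap: 0.0233
grip_force: 49.6
```

Call:
carry_out([
  {"travel":[0.06,0.94,0],"delta_rot":[0,0,-0.17],"fingers":1},
  {"travel":[0.06,0.94,0],"delta_rot":[0,0,-0.17],"fingers":1},
  {"travel":[0.06,0.94,0],"delta_rot":[0,0,-0.17],"fingers":1},
  {"travel":[0.06,0.93,0],"delta_rot":[0,0,-0.16],"fingers":1},
  {"travel":[0.06,0.93,0],"delta_rot":[0,0,-0.16],"fingers":1},
])

```text
clock: 29.58
tcp_pos: [0.469, 0.3378, 0.1447]
orientation: [-0.0, 0.75, 0.661, -0.002]
wrist_force: [1.1, -0.2, -2.1]
finger_gap: 0.0231
grip_force: 49.6
```

Call:
carry_out([
  {"travel":[0.06,0.93,0],"delta_rot":[0,0,-0.16],"fingers":1},
  {"travel":[0,0,-1],"delta_rot":[0,0,0],"fingers":1},
  {"travel":[0,0,-1],"delta_rot":[0,0,0],"fingers":1},
  {"travel":[0,0,-0.6],"delta_rot":[0,0,0],"fingers":1},
  {"travel":[0,0,0],"delta_rot":[0,0,0],"fingers":1},
])

```text
clock: 30.2
tcp_pos: [0.4701, 0.36, 0.0797]
orientation: [-0.0, 0.755, 0.656, -0.002]
wrist_force: [0.3, -0.3, -1.8]
finger_gap: 0.0231
grip_force: 49.5
```

Run:
```python
from pins import *
P=[]
for i in range(4):
    c=env.read_camera('top' if i<3 else 'scene'); s=env.get_state(); q=s['orientation']; P.append(np.r_[s['tcp_pos'],2*np.arctan2(q[2],q[1])])
    if i==2:t=c
print(np.mean(P,0).round(4))
for n,x,y in(('A',252,184),('C',389,255)):
    ctr,a,sz,_=tmpl(t['color'],t,x,y); print(n,ctr.round(4),round(a,3),np.round(sz,1))
a=t['color'][145:285,140:332]; b=c['color'][250:400,150:356]
cv2.imwrite('pics/m7.png',np.hstack([cv2.resize(a,(400,291),interpolation=2),cv2.resize(b,(400,291),interpolation=2)])[:,:,::-1])
```

```text
[0.4718 0.3609 0.0821 1.4296]
A [0.6391 0.1838] -1.54 [ 62.2 149.1]
C [ 0.4637 -0.1788] -1.532 [ 60. 149.]
```

View pics/m7.png

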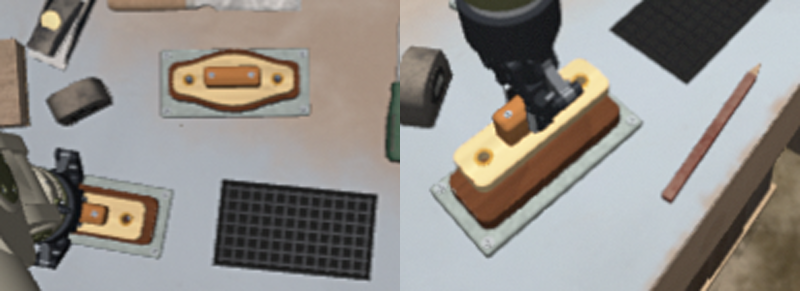

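The bellied template is seated at A, and the straight one is lined up over B with the hole at (127,218). I'll lower it.

Call:
carry_out([
  {"travel":[0,0,-0.3],"delta_rot":[0,0,0],"fingers":1},
  {"travel":[0,0,-0.3],"delta_rot":[0,0,0],"fingers":1},
  {"travel":[0,0,0],"delta_rot":[0,0,0],"fingers":1},
])

```text
clock: 30.78
tcp_pos: [0.4713, 0.3607, 0.0661]
orientation: [-0.0, 0.755, 0.656, -0.0]
wrist_force: [0.3, -0.2, -2.1]
finger_gap: 0.0232
grip_force: 49.6
```

Call:
carry_out([
  {"travel":[0,0,-0.25],"delta_rot":[0,0,0],"fingers":1},
  {"travel":[0,0,-0.2],"delta_rot":[0,0,0],"fingers":1},
  {"travel":[0,0,0],"delta_rot":[0,0,0],"fingers":1},
])

```text
clock: 31.15
tcp_pos: [0.4722, 0.3611, 0.0553]
orientation: [0.0, 0.755, 0.655, 0.001]
wrist_force: [3.6, 1.4, -3.8]
finger_gap: 0.0232
grip_force: 49.4
```

Call:
carry_out([
  {"travel":[0.02,0.01,-0.12],"delta_rot":[0,0,0],"fingers":1},
  {"travel":[0,0,-0.12],"delta_rot":[0,0,0],"fingers":1},
  {"travel":[0,0,0],"delta_rot":[0,0,0],"fingers":1},
])

```text
clock: 31.52
tcp_pos: [0.4723, 0.3612, 0.0494]
orientation: [0.0, 0.755, 0.655, 0.0]
wrist_force: [2.9, 0.3, -3.2]
finger_gap: 0.023
grip_force: 49.6
```

Call:
carry_out([
  {"travel":[0,0,-0.06],"delta_rot":[0,0,0],"fingers":1},
  {"travel":[0,0,0],"delta_rot":[0,0,0],"fingers":1},
  {"travel":[0,0,0],"delta_rot":[0,0,0],"fingers":-0.2},
  {"travel":[0,0,0],"delta_rot":[0,0,0],"fingers":-0.2},
  {"travel":[0,0,0],"delta_rot":[0,0,0],"fingers":-0.2},
])

```text
clock: 32.15
tcp_pos: [0.4714, 0.361, 0.0477]
orientation: [-0.0, 0.755, 0.656, -0.001]
wrist_force: [0.1, 0.1, -0.9]
finger_gap: 0.0514
grip_force: 0.0
```

Call:
carry_out([
  {"travel":[0,0,1],"delta_rot":[0,0,0],"fingers":-0.2},
  {"travel":[0,0,1],"delta_rot":[0,0,0],"fingers":-0.2},
  {"travel":[0,0,1],"delta_rot":[0,0,0],"fingers":-0.2},
  {"travel":[0,0,1],"delta_rot":[0,0,0],"fingers":-0.2},
  {"travel":[-0.1,-1,1],"delta_rot":[0,0,0],"fingers":-0.2},
])

```text
clock: 32.78
tcp_pos: [0.4694, 0.3368, 0.1736]
orientation: [-0.0, 0.755, 0.656, 0.0]
wrist_force: [-1.3, -1.0, -0.5]
finger_gap: 0.0515
grip_force: 0.0
```

Call:
carry_out([
  {"travel":[-0.1,-1,0],"delta_rot":[0,0,0],"fingers":-0.2},
  {"travel":[-0.1,-1,0],"delta_rot":[0,0,0],"fingers":-0.2},
  {"travel":[-0.1,-1,0],"delta_rot":[0,0,0],"fingers":-0.2},
  {"travel":[-0.1,-1,0],"delta_rot":[0,0,0],"fingers":-0.2},
  {"travel":[-0.1,-1,0],"delta_rot":[0,0,0],"fingers":-0.2},
])

```text
clock: 33.4
tcp_pos: [0.4566, 0.2103, 0.1729]
orientation: [-0.0, 0.755, 0.656, -0.0]
wrist_force: [-0.2, 0.4, 0.2]
finger_gap: 0.051
grip_force: 0.0
```

Call:
carry_out([
  {"travel":[-0.1,-1,0],"delta_rot":[0,0,0],"fingers":-0.2},
  {"travel":[-0.1,-1,0],"delta_rot":[0,0,0],"fingers":-0.2},
  {"travel":[-0.1,-1,0],"delta_rot":[0,0,0],"fingers":-0.2},
  {"travel":[-0.1,-1,0],"delta_rot":[0,0,0],"fingers":-0.2},
  {"travel":[0,0,0],"delta_rot":[0,0,0],"fingers":-0.2},
])

```text
clock: 34.02
tcp_pos: [0.4467, 0.1101, 0.173]
orientation: [-0.0, 0.756, 0.655, -0.0]
wrist_force: [0.1, 0.0, 0.2]
finger_gap: 0.0512
grip_force: 0.0
```

Run:
```python
from h import *
t=env.read_camera('top'); c=env.read_camera('scene')
for n,x,y in(('A',252,184),('B',184,246),('C',389,255)):
    ctr,a,sz,_=tmpl(t['color'],t,x,y); print(n,ctr.round(4),round(a,3),np.round(sz,1))
a=t['color'][140:300,140:440]; b=c['color'][120:390,150:450]
cv2.imwrite('pics/m8.png',np.vstack([cv2.resize(a,None,fx=2,fy=1.75,interpolation=2),cv2.resize(b,(600,320),interpolation=2)])[:,:,::-1])
```

```text
A [0.6391 0.1838] -1.54 [ 61.3 148.2]
B [0.47   0.3578] 1.427 [ 45.1 150.1]
C [ 0.4628 -0.1358] -1.505 [59.7 62.7]
```

View pics/m8.png

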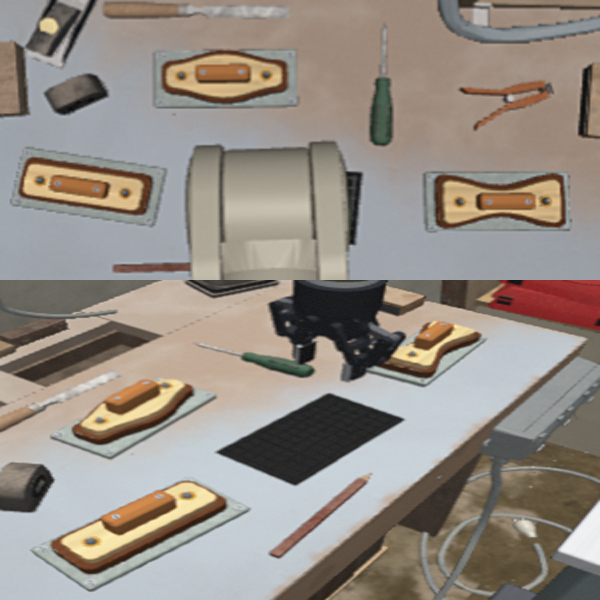

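All three templates lie flat on their own blanks with both pins showing through the holes: A at (224,80), B at (85,188) and C at (500,202). The arm is clear and the bystanders haven't moved, so I'll hand in.

```bash
python3 -c "
from workcell import env
print(env.hand_in())"
```

```text
the job is handed in; nothing more can be done
None
```

All three templates are seated on the blanks of their own shape with both pins through, the screwdriver, tape measure and clamp were not moved, and the job was handed in at about 34 s; the hand-in gave no verdict.

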